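# Put the small brown jar away in the push-latch drawer

## Task

The white-fronted drawer of the little bench cabinet is shut on a push latch: press its front in once so that it springs out, and stand the small brown screw-cap jar upright in its tray without dropping it. Then push the drawer back in and press until the latch catches again, so that it stays shut, and leave the other bottles and jars standing.

Things in the scene. Friction and masses are not known exactly. Their poses are not given: they have to be found in the camera images.
- unit: light-grey open bench cabinet, fixed, 100 deep (x) x 200 wide (y) x 232 mm high; origin at the centre of its underside, front facing its own -x. Drawer below, open pigeonhole above 117 mm, bottles on top. It rises just behind the drawer's face, so a hand pointing straight down strikes it while pressing the shut drawer home: lean the hand 25 to 45 degrees back from it.
- drawer (a joint): m: 0 = shut on the latch (face 15 mm proud of the cabinet), grows towards the cabinet's -x to 0.11 = fully out; -0.013 = rigid stop. A spring (2.5 N shut, 1.2 N out) pushes it out. Pressed from shut to -0.011 or beyond and let go, it springs out to 0.11 in about 1 s; pushed from out to -0.011 or beyond and let go, it catches at 0. Pressed under 8 mm it stays as it was. 5 to 8 N is enough.
- drawer_face (a point): centre of the drawer's white front face, 170 wide x 84 mm high, 56 mm above the bench; moves with the drawer. Its axes are the cabinet's: -x points out of the cabinet.
- tray_spot (a point): point on the drawer's aluminium tray floor, 22 mm above the bench, 40 mm behind the front face, midway across; moves with the drawer; axes as the cabinet. Tray inside: 28 mm before to 53 mm behind it (x), 76 mm to each side (y); front panel 12 mm thick, its top 98 mm above the bench, other walls 52 mm. Fully out, the point is 85 mm before the cabinet's front.
- small_jar_center (a point): the jar to put away: the small brown round jar with a black screw cap, 33 mm across, 58 mm high, about 0.07 kg, loose; the point is its centre, half-way up (29 mm above its underside); its z axis points to the cap.
- small_jar: the same jar; origin at the centre of its underside.
- white_jar: bystander: small white jar with a wide grey lid, 45 mm across, 72 mm high, loose; origin at the centre of its underside.
- tall_bottle: bystander: slim brown bottle with a black cap, 50 mm across, 140 mm high, loose; origin at the centre of its underside.
There are look-alikes about, which are no part of the job. What is shaped like the small_jar but green or pink is not meant.

How it is judged (in metres and radians):
On the way, in this order (a step that is already met when the one before it is completed fails the run):
1. the drawer has sprung out (value of joint drawer above 0.1 m), for 0.2 s.
2. the small jar stands upright in the tray of the open drawer, let go (value of joint drawer above 0.06 m and x of small_jar in the frame of tray_spot between -0.03 and 0.055 m and y of small_jar in the frame of tray_spot between -0.078 and 0.078 m and z of small_jar in the frame of tray_spot below 0.008 m and angle between small_jar's own z axis and vertical below 0.2 rad and contact force between the fingers and small_jar below 0.1 N), for 0.2 s.
At the end, for the whole second after the job is handed in: The drawer is shut and held by its latch (within 5 mm of its latched place), with the small jar standing upright (within 0.2 rad) and at rest on the floor of its tray; the white jar and the slim brown bottle still stand (value of joint drawer between -0.005 and 0.005 m and x of small_jar in the frame of tray_spot between -0.03 and 0.055 m and y of small_jar in the frame of tray_spot between -0.078 and 0.078 m and z of small_jar in the frame of tray_spot below 0.008 m and angle between small_jar's own z axis and vertical below 0.2 rad and linear speed of small_jar below 0.03 m/s and angle between each of white_jar, tall_bottle's own z axis and vertical below 0.3 rad); the robot touches nothing.
It fails at once if the small jar is dropped or knocked (faster than 0.9 m/s while not held) (linear speed of small_jar above 0.9 m/s and contact force between the fingers and small_jar below 0.1 N).
It fails at once if the white jar or the slim brown bottle is knocked over (angle between any of white_jar, tall_bottle's own z axis and vertical above 0.6 rad).
It also fails if it takes over 72 s, if anything falls off the work surface, if the arm or the gripper's body presses on something with over 40 N, if the wrist force passes 120 N, or if a joint passes its speed limit or range.

## Robot

A 7-joint arm with a two-finger parallel gripper is mounted at the origin on the work surface; the furniture and walls round the work are solid. World frame = base frame: x ahead of the robot, y to its left, z up, the work surface at z = 0. Lengths are in mm, angles in rad, forces in N, time in s.
With the tool pointing down it reaches from about 425 to 875 mm from the base axis. Payload 4.7 kg.
Tool frame: the origin (TCP) lies at the very end of the fingers, on their centre line; the grasp point (between the pads) lies 19 mm behind it; x points along the fingers, y is the direction in which the jaws open and shut, and the axes are right-handed (so a half turn about x gives the same grasp; the last joint's range is limited). The gripper opens to 87 mm and grips with 3 to 60 N. Pads are 19 mm wide; open, the fingers measure 117 mm over their backs; the gripper's body (75 mm by 190 mm) begins 51 mm behind the grasp point.
Start: joints at [-1.232, 0.321, -0.07, 1.45, 0.023, 1.371, -0.057], TCP at [207.455, 616.026, 222.587] pointing down, gripper open.
Joint ranges: [-2.86, 2.86], [-0.3, 2.09], [-1.38, 1.24], [0.06, 2.45], [-1.56, 4.7], [0.09, 2.05], [-2.69, 2.69]. Speed limits (rad/s): [2.57, 2.57, 3.14, 3.14, 3.14, 3.14, 3.14].

## Interface

Orientations are given as a unit quaternion [x, y, z, w].
In Python, from workcell import reach, move_linear, set_joints, grip, dwell, solve_ik, read_camera, camera_model, IKError, hand_in, current_time_s, current_qpos, current_qd, current_joint_torque, current_position, current_eef_rot, current_ft_force, current_torque, current_gripper_width gives the robot as it stands. The module is installed in compiled form; this text tells all that it offers. Calls block until the motion is done:
- reach(position, orientation): joint-space move of the TCP to a pose.
- move_linear(position, ori=None, rate=150): straight line of the TCP; ori=None keeps the orientation; rate is the mean speed in mm/s.
- set_joints(angles): joint-space move.
- grip(opening): finger opening in mm; the grip force is fixed at half the most; returns when the fingers have stopped.
- dwell(seconds).
- solve_ik(position, orientation): joint angles nearest the present ones, or None.
- read_camera(name): name is "scene" or "top" or "wrist"; returns (picture, depth): 400x640x3 uint8, red, green, blue; 400x640 float32, mm along the optical axis (not along the pixel's ray), 0 where there is no reading.
- camera_model(name): a dict with "fx", "fy", "cx", "cy" (pixels), "extrinsics" (4x4, takes a point from camera to world coordinates). Camera axes: x right, y down, z forward; pixel columns grow to the right and rows downward; lengths in mm; the calibration is good to about 2 mm. A picture is of the moment at which its call begins: read the wrist's pose just before it. camera_model takes no time and is no camera call; for the wrist camera it gives the pose at the moment of the call.
A pose or a line that the arm cannot do raises IKError and nothing moves.
- hand_in(): hands the job in, once; it reports no verdict.
Readings, each from a call of its own:
- current_time_s(): time.
- current_qpos(): joint angles.
- current_qd(): joint speeds.
- current_joint_torque(): joint torques, N m.
- current_position(): TCP position.
- current_eef_rot(): TCP orientation.
- current_ft_force(): force on the tool from outside, world axes, zero at the start.
- current_torque(): the same for the moment, N m.
- current_gripper_width(): finger opening in mm.
Only numpy, scipy, OpenCV 4.12 (cv2) and the standard library are available. Lean on these libraries where they do the work, as an engineer would, in place of code of your own. Each camera call takes 0.05 s, during which the arm holds its last target.

## Working session

There is one attempt and no reset: what is moved stays moved. The work goes in short steps, each a Python script; the robot and the scene stay as the last script left them, time stands still between calls to the robot, and variables do not carry over. Pictures are saved under pics/ and viewed, and the job is handed in when it is done.

```bash
mkdir -p pics; ls; python3 - <<'E'
from workcell import *
import cv2,numpy as np
for n in ("scene","top"):
    p,d=read_camera(n); cv2.imwrite(f"pics/{n}0.png",p[:,:,::-1]); np.save(f"{n}_d.npy",d); np.save(f"{n}_p.npy",p)
    m=camera_model(n); print(n,m)
print(current_time_s(),current_eef_rot(),current_position(),current_ft_force())
E
```

```text
pics
scene {'fx': 393.45683080924505, 'fy': 393.45683080924505, 'cx': 312.495409674307, 'cy': 198.5425587120939, 'extrinsics': array([[ 5.06319817e-01, -6.02418121e-01,  6.17035372e-01,
        -6.88600823e+01],
       [-8.62316382e-01, -3.47785091e-01,  3.68043459e-01,
        -3.44023837e+02],
       [-7.12034630e-03, -7.18427406e-01, -6.95565498e-01,
         7.20548812e+02],
       [ 0.00000000e+00,  0.00000000e+00,  0.00000000e+00,
         1.00000000e+00]])}
top {'fx': 420.60435723860996, 'fy': 420.60435723860996, 'cx': 322.7281716274532, 'cy': 197.1703220653387, 'extrinsics': array([[ 1.43610210e-02, -9.80248788e-01,  1.97246228e-01,
         2.62349607e+02],
       [-9.99784012e-01, -1.70410746e-02, -1.18966711e-02,
         1.71372347e+01],
       [ 1.50229851e-02, -1.97032776e-01, -9.80281794e-01,
         1.35427193e+03],
       [ 0.00000000e+00,  0.00000000e+00,  0.00000000e+00,
         1.00000000e+00]])}
0.1 [ 0.11373215  0.69786605 -0.11491248  0.69774143] [207.30664611 615.54991354 221.57966662] [ 0.44156778  0.08676187 -0.58634938]
```

View pics/scene0.png

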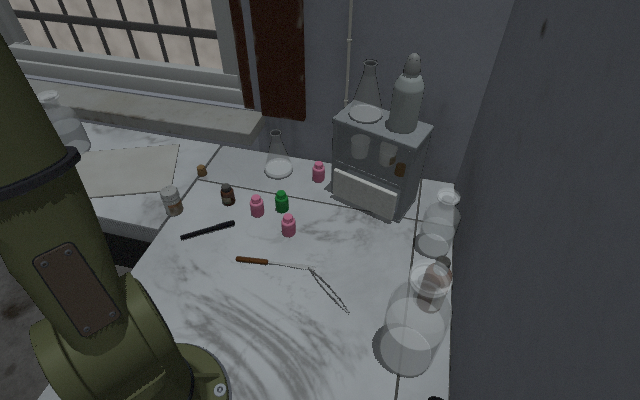

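View pics/top0.png

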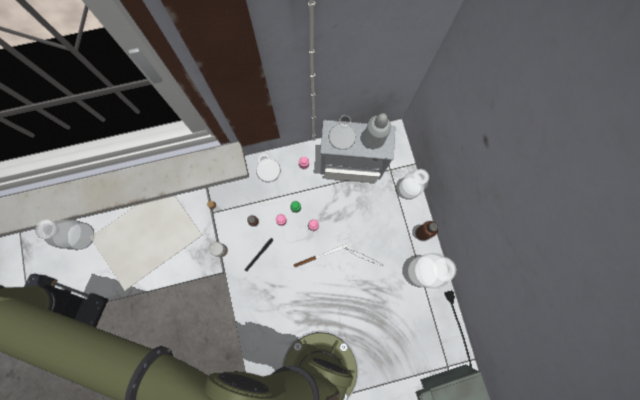

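The brown jar is at scene (228,195) and top (253,220). The cabinet with the white drawer front is at scene (364,195) and top (352,173). The white jar is at top (217,248) and the brown bottle at top (428,231). Next I'll get their coordinates.

```bash
cat > h.py <<'E'
import numpy as np,cv2
from workcell import *
def cloud(d,m):
    v,u=np.mgrid[0:d.shape[0],0:d.shape[1]]
    P=np.stack([(u-m['cx'])/m['fx']*d,(v-m['cy'])/m['fy']*d,d],-1)
    E=m['extrinsics']; return P@E[:3,:3].T+E[:3,3]
E
python3 - <<'E'
from h import *
for n,s in (("scene",3),("top",3)):
    p=np.load(n+"_p.npy");d=np.load(n+"_d.npy");C=cloud(d,camera_model(n))
    np.save(n+"_C.npy",C)
    if n=="scene": pts=dict(jar=(228,188),jarb=(228,200),face=(364,195),fL=(336,183),fR=(395,208),top=(380,125),white=(171,190),bott=(437,272),table=(300,250))
    else: pts=dict(jar=(253,220),face=(352,173),fL=(328,170),fR=(377,177),top=(360,135),white=(217,248),bott=(432,228),green=(296,206),pk=(314,225),table=(300,240))
    for k,(u,v) in pts.items(): print(n,k,C[v,u].round(0),p[v,u],d[v,u])
    # drawer face white pixels
    x0,y0,x1,y1=(325,160,405,225) if n=="scene" else (315,160,390,185)
    sub=C[y0:y1,x0:x1].reshape(-1,3);col=p[y0:y1,x0:x1].reshape(-1,3)
    for lo,hi in((100,150),(150,200),(200,256)): print(lo,((col.min(1)>=lo)&(col.min(1)<hi)).sum())
    jx=(210,175,245,215) if n=="scene" else (240,208,266,232)
    J=C[jx[1]:jx[3],jx[0]:jx[2]].reshape(-1,3); J=J[(J[:,2]>12)]
    print("jar",len(J),J.min(0).round(),J.max(0).round(),np.median(J,0).round())
    t=J[J[:,2]>50]; print(t.mean(0),t.min(0),t.max(0),len(t))
p=np.load("scene_p.npy")[90:230,150:450]
cv2.imwrite("pics/z1.png",cv2.resize(p[:,:,::-1],None,fx=2.6,fy=2.6,interpolation=cv2.INTER_CUBIC))
p=np.load("top_p.npy")[110:270,200:460]
cv2.imwrite("pics/z2.png",cv2.resize(p[:,:,::-1],None,fx=3,fy=3,interpolation=cv2.INTER_CUBIC))
E
```

```text
scene jar [447. 210.  56.] [30 30 31] 984.22406
scene jarb [438. 209.  22.] [65 64 56] 1002.0344
scene face [590. -97.  60.] [82 85 83] 956.6424
scene fL [597. -16.  58.] [81 83 81] 992.9316
scene fR [ 612. -172.   34.] [62 67 71] 961.198
scene top [638. -97. 234.] [105 109 113] 865.4177
scene white [361. 314.  70.] [117 122 123] 960.1642
scene bott [ 308. -327.  249.] [122 128 130] 566.8874
scene table [408. -25.  -0.] [134 138 142] 913.0403
100 1280
150 111
200 0
jar 236 [ -69. -344.   12.] [464. 233. 721.] [443. 212.  42.]
[391.13672804 156.46951852 129.05317051] [ -68.86008228 -344.02383662   50.52278856] [460.43239017 231.54234118 720.54881162] 73
top jar [447. 217.  56.] [105 102  98] 1306.4979
top face [594. -88.  95.] [226 225 222] 1301.01
top fL [602. -13.  94.] [238 237 235] 1302.5062
top fR [ 585. -167.   83.] [123 123 120] 1311.909
top top [669. -99. 229.] [152 156 159] 1185.1825
top white [358. 318.  75.] [195 196 193] 1269.0918
top bott [ 421. -318.  138.] [111 108 103] 1227.3263
top green [494.  85.  56.] [ 66 167  91] 1317.1887
top pk [435.  27.  59.] [238 156 190] 1303.8353
top table [393.  72.  -2.] [209 211 212] 1354.7438
100 634
150 271
200 389
jar 108 [262.  17.  13.] [ 466.  238. 1354.] [446. 220.  47.]
[426.71954739 198.81123454 209.10724079] [262.3496075   17.13723474  50.41974715] [ 460.66092557  232.51861154 1354.27192784] 51
```

View pics/z1.png

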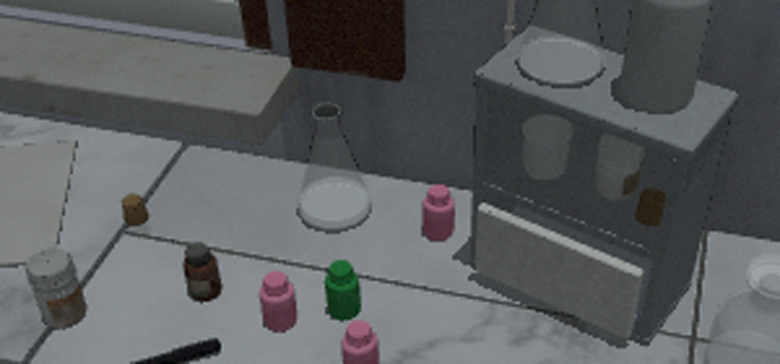

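View pics/z2.png

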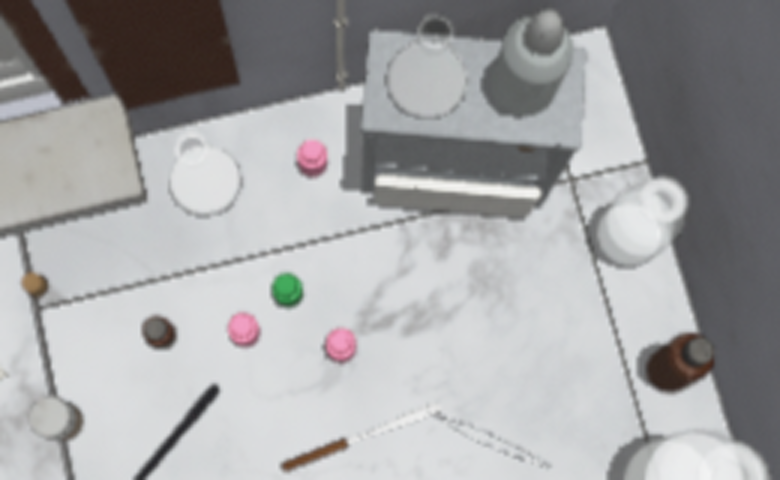

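```bash
python3 - <<'E'
from h import *
import scipy.optimize as so
C=np.load("scene_C.npy");p=np.load("scene_p.npy")
mask=np.zeros(C.shape[:2],np.uint8)
cv2.fillPoly(mask,[np.array([[337,179],[391,199],[391,213],[337,188]])],1)
F=C[mask>0]; F=F[(F[:,2]>18)&(F[:,2]<94)]
A=np.c_[F[:,1:2],np.ones(len(F))]
for i in range(3):
    s=np.linalg.lstsq(A,F[:,0],rcond=None)[0]; r=F[:,0]-A@s; k=abs(r)<6; F=F[k];A=A[k]
print("face x=",s,"std",r.std(),len(F)); a=np.arctan(-s[0]);print("yaw deg",np.degrees(np.arctan(-s[0])))
# points on face with extents
ax=np.array([np.cos(a),np.sin(a),0]); 
d0=(F@ax).mean(); lat=np.array([-np.sin(a),np.cos(a),0])
for n,b in(("scene",(320,160,410,230)),("top",(315,155,392,190))):
    CC=np.load(n+"_C.npy")[b[1]:b[3],b[0]:b[2]].reshape(-1,3)
    q=CC[(abs(CC@ax-d0)<7)&(CC[:,2]>25)&(CC[:,2]<99)]
    if n=="top": q=CC[(CC@ax-d0>-3)&(CC@ax-d0<14)&(CC[:,2]>88)&(CC[:,2]<103)]
    l=q@lat; print(n,len(q),np.percentile(l,[0,1,2,98,99,100]).round(1),q[:,2].min(),q[:,2].max(),np.percentile(q@ax-d0,[2,50,98]))
    # cabinet top
    CC=np.load(n+"_C.npy")[80:190,310:440].reshape(-1,3)
    q=CC[(abs(CC[:,2]-232)<4)]; q=q[abs(q@lat-(-230))<1000]
    if len(q):
        r=cv2.minAreaRect(q[:,:2].astype(np.float32)); print(n,"cab",r,len(q)); print(cv2.boxPoints(r).round(0).tolist())
def circ(C,reg,z0,z1,R):
    q=C[reg[1]:reg[3],reg[0]:reg[2]].reshape(-1,3);q=q[(q[:,2]>z0)&(q[:,2]<z1)&(q[:,0]>250)]
    f=lambda c:np.hypot(q[:,0]-c[0],q[:,1]-c[1])-R
    s=so.least_squares(f,q[:,:2].mean(0)+[8,3],loss='soft_l1');return s.x.round(1),len(q),np.median(abs(s.fun)).round(1)
print(circ(C,(210,175,245,215),6,35,16.5))
T=np.load("top_C.npy")
for C2,reg in((C,(210,175,245,215)),(T,(240,208,266,232))):
    q=C2[reg[1]:reg[3],reg[0]:reg[2]].reshape(-1,3);q=q[(q[:,2]>54)&(q[:,2]<62)];print("cap",len(q),q.mean(0),q.min(0),q.max(0))
# neighbours top map objects
for nm,(u,v) in dict(pk1=(281,219),green=(296,206),pk2=(314,225),white=(217,248)).items():
    q=T[v-6:v+7,u-6:u+7].reshape(-1,3);q=q[q[:,2]>50];print(nm,q.mean(0).round())
E
```

```text
face x= [6.74762607e-02 5.97087844e+02] std 1.1291956684325843 687
yaw deg -3.860253414271013
scene 1499 [-135.6 -134.9 -133.9   29.9   31.9   35.1] 25.068573246241613 98.99223017198653 [-2.1834992   0.09821322  4.89220247]
scene cab ((662.1484375, -51.50382995605469), (194.5260467529297, 317.9333801269531), 14.718624114990234) 1640
[[528.0, 78.0], [608.0, -230.0], [797.0, -181.0], [716.0, 127.0]]
top 238 [-142.5 -131.2 -130.3   34.2   36.5   43.5] 88.17437965774047 102.99539312869092 [-2.30858469  3.31974942 11.09330191]
top cab ((677.7382202148438, -137.83554077148438), (210.95071411132812, 324.16973876953125), 14.107556343078613) 1462
[[536.0, -6.0], [615.0, -321.0], [820.0, -269.0], [741.0, 45.0]]
(array([450.3, 220.4]), 106, np.float64(0.6))
cap 52 [448.70906762 219.30684703  57.24641639] [437.6997765  208.27825898  54.27452325] [460.43239017 231.54234118  60.19548536]
cap 35 [449.49873613 223.3339291   57.37299147] [440.39224795 213.24543954  54.29845165] [460.22059611 232.51861154  61.83824543]
pk1 [453. 133.  57.]
green [497.  88.  57.]
pk2 [438.  30.  56.]
white [356. 318.  78.]
```

```bash
cat >> h.py <<'E'
from scipy.spatial.transform import Rotation as Rn
AX=np.array([.99773,-.06733,0]);LAT=np.array([.06733,.99773,0]);Z=np.array([0,0,1.])
FACE=np.array([590.9,-90,56.])
def ori(tilt,ax=AX,flip=1):
    t=np.radians(tilt);lat=np.cross(Z,ax)
    x=np.sin(t)*ax-np.cos(t)*Z;y=flip*lat;z=np.cross(x,y)
    return Rn.from_matrix(np.c_[x,y,z]).as_quat()
def at(s,l,z): # relative to shut face centre, + = into cabinet
    p=FACE+AX*s+LAT*l;p[2]=z;return p
E
python3 - <<'E'
from h import *
print(Rn.from_quat(current_eef_rot()).as_matrix().round(2))
for f in(1,-1):
  for t in(25,30,35,40):
    print(f,t,[None if (q:=solve_ik(at(s,0,z),ori(t,flip=f))) is None else np.round(q,2).tolist() for s,z in((-160,62),(-160,200),(-90,62),(8,62))])
  for P in([449.5,220,13],[449.5,220,150],at(-66,0,36),at(-66,0,150)): 
    q=solve_ik(P,ori(0,flip=f));print(f,None if q is None else np.round(q,2))
E
```

```text
[[-0.    0.32  0.95]
 [-0.    0.95 -0.32]
 [-1.   -0.    0.  ]]
1 25 [None, None, [-0.88, -0.27, 0.96, 2.37, 0.41, 0.51, 1.29], [-0.37, 0.1, 0.51, 2.15, -0.17, 0.47, 1.77]]
1 30 [None, None, [-0.61, -0.24, 0.71, 2.44, 0.35, 0.38, 1.34], [-0.14, 0.06, 0.27, 2.22, -0.14, 0.34, 1.75]]
1 35 [None, None, None, [-0.34, 0.04, 0.47, 2.3, -0.26, 0.21, 1.87]]
1 40 [None, None, None, None]
1 [-0.71  0.22  0.22  2.04 -0.06  0.89  1.05]
1 [-0.72  0.05  0.22  1.92 -0.01  1.17  1.01]
1 [-0.54  0.3   0.74  1.97 -0.25  0.96  1.82]
1 [-0.61  0.14  0.78  1.86 -0.11  1.18  1.71]
-1 25 [None, None, [-0.57, -0.17, 0.68, 2.37, 0.19, 0.48, -1.66], [-0.22, 0.1, 0.35, 2.15, -0.13, 0.47, -1.41]]
-1 30 [None, None, [-0.2, -0.17, 0.33, 2.43, 0.06, 0.35, -1.55], [-0.87, 0.09, 1.04, 2.24, -0.34, 0.35, -1.21]]
-1 35 [None, None, None, [-0.63, 0.04, 0.77, 2.3, -0.32, 0.21, -1.21]]
-1 40 [None, None, None, None]
-1 [-0.91  0.23  0.44  2.05 -0.13  0.89 -2.04]
-1 [-0.91  0.05  0.42  1.92 -0.02  1.17 -2.13]
-1 [-0.62  0.33  0.84  1.97 -0.29  0.97 -1.28]
-1 [-0.65  0.15  0.83  1.86 -0.12  1.18 -1.42]
```

```bash
python3 - <<'E'
from h import *
for s,z,t in((-150,200,0),(-150,62,0),(-120,62,8),(-90,62,18),(-60,62,25),(-30,62,28),(-15,62,30),(8,62,30)):
    q=solve_ik(at(s,0,z),ori(t));print(s,t,None if q is None else np.round(q,2))
grip(0)
reach(at(-150,0,200),ori(0)); print(current_time_s(),current_qpos().round(2) if hasattr(current_qpos(),'round') else current_qpos())
move_linear(at(-150,0,62),rate=200)
move_linear(at(-30,0,62),ori(30),rate=150)
print(current_time_s(),np.round(current_qpos(),2),current_position(),current_ft_force())
p,d=read_camera("scene"); cv2.imwrite("pics/pre.png",p[:,:,::-1])
E
```

```text
-150 0 [-0.37 -0.13  0.45  1.97  0.06  1.29  1.57]
-150 0 [-0.66  0.03  0.8   2.14 -0.03  0.98  1.66]
-120 8 [-0.73 -0.03  0.85  2.19  0.02  0.83  1.62]
-90 18 [-0.83 -0.12  0.94  2.27  0.14  0.63  1.52]
-60 25 [-0.83 -0.12  0.94  2.31  0.16  0.47  1.51]
-30 28 [-0.64 -0.03  0.77  2.29 -0.03  0.39  1.67]
-15 30 [-0.36  0.01  0.49  2.28 -0.11  0.34  1.73]
8 30 [-0.14  0.06  0.27  2.22 -0.14  0.34  1.75]
4.225 [-0.37 -0.13  0.45  1.97  0.06  1.29  1.57]
6.0167 [-0.36 -0.03  0.49  2.31 -0.06  0.34  1.69] [561.50988397 -87.96192557  62.94267734] [ 0.30326605 -0.61466375  1.16214228]
```

View pics/pre.png

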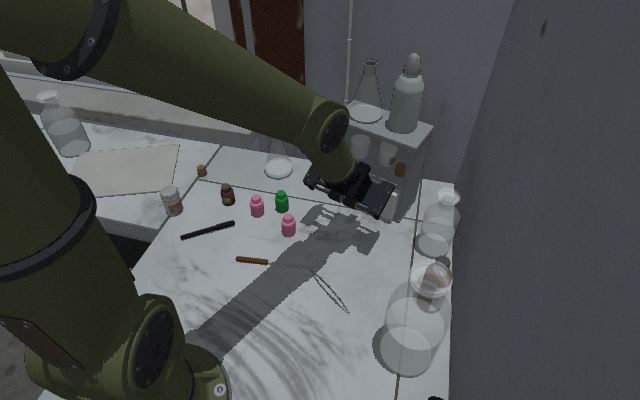

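The hand is leaning in front of the drawer, centred on it at about scene (360,190), with nothing disturbed. Next I press.

```bash
cat >> h.py <<'E'
def press(s0,s1,z=62,t=30,lim=11):
    f0=np.array(current_ft_force());log=[]
    for s in np.arange(s0,s1,1.):
        move_linear(at(s,0,z),ori(t),rate=25)
        f=(np.array(current_ft_force())-f0)@AX; log.append((float(s),round(float((np.array(current_position())-FACE)@AX),1),round(float(f),1)))
        if abs(f)>lim: break
    return log
E
python3 - <<'E'
from h import *
move_linear(at(-16,0,62),ori(30),rate=80)
for l in press(-15,9): print(l)
move_linear(at(-30,0,62),ori(28),rate=120)
move_linear(at(-150,0,75),ori(0),rate=150)
dwell(.3)
print(current_time_s())
p,d=read_camera("top"); cv2.imwrite("pics/out.png",p[:,:,::-1]); np.save("top1_C.npy",cloud(d,camera_model("top")))
E
```

```text
(-15.0, -15.3, 0.3)
(-14.0, -14.0, 1.1)
(-13.0, -12.9, -0.2)
(-12.0, -11.9, 0.8)
(-11.0, -10.9, 0.8)
(-10.0, -10.0, 0.4)
(-9.0, -9.2, -0.3)
(-8.0, -8.3, -2.3)
(-7.0, -7.2, -2.6)
(-6.0, -6.1, -1.7)
(-5.0, -5.1, -1.6)
(-4.0, -4.0, -2.1)
(-3.0, -3.1, -3.1)
(-2.0, -2.5, -5.4)
(-1.0, -1.0, -2.5)
(0.0, -0.0, -2.4)
(1.0, 1.0, -2.8)
(2.0, 2.0, -3.3)
(3.0, 3.0, -3.4)
(4.0, 4.0, -2.9)
(5.0, 4.9, -4.2)
(6.0, 5.2, -8.1)
(7.0, 5.5, -14.5)
13.8583
```

View pics/out.png

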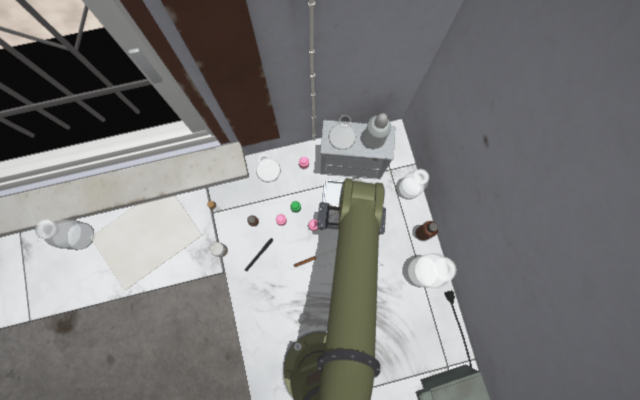

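```bash
python3 - <<'E'
from h import *
move_linear(at(-150,0,190),ori(0),rate=250)
J=np.array([449.5,220,150])
grip(60)
reach(J,ori(0))
p,d=read_camera("wrist");m=camera_model("wrist");cv2.imwrite("pics/w1.png",p[:,:,::-1])
C=cloud(d,m)
q=C.reshape(-1,3);q=q[(np.hypot(q[:,0]-449,q[:,1]-220)<40)&(q[:,2]>8)&(q[:,2]<64)]
print(len(q),q.min(0),q.max(0)); t=q[q[:,2]>54]; print(len(t),t.mean(0) if len(t) else 0)
p,d=read_camera("scene");cv2.imwrite("pics/s2.png",p[:,:,::-1]);np.save("s2_C.npy",cloud(d,camera_model("scene")))
p,d=read_camera("top");cv2.imwrite("pics/t2.png",p[:,:,::-1]);np.save("t2_C.npy",cloud(d,camera_model("top")))
print(current_time_s(),current_position(),current_ft_force())
a=np.hstack([cv2.imread("pics/w1.png"),cv2.imread("pics/s2.png")]);cv2.imwrite("pics/ws.png",cv2.resize(a,(800,250),interpolation=cv2.INTER_AREA))
E
```

```text
977 [432.72757966 204.41576473   8.28981003] [463.67175915 236.97734059  59.96646768]
428 [448.58298524 220.40174761  57.67283976]
17.0083 [450.29931668 218.38939339 150.3835533 ] [ 0.46032231 -0.3285112   0.43667425]
```

View pics/ws.png

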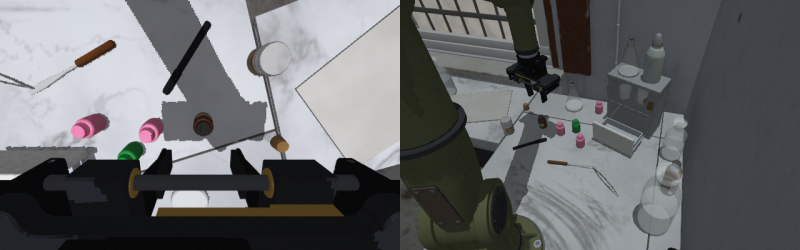

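View pics/t2.png

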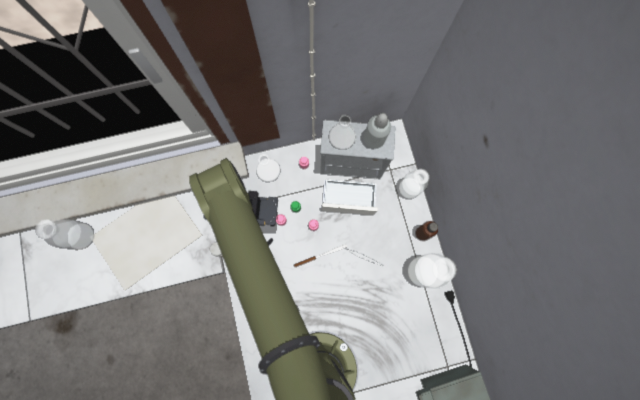

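The drawer is out, with its tray at top (350,197). The wrist camera puts the jar at (448.6, 220.4), which agrees with the earlier fix. Next I grasp it and check the tray position.

```bash
python3 - <<'E'
from h import *
C=np.load("t2_C.npy")[180:220,315:385].reshape(-1,3);r=C-FACE
s=r@AX;l=r@LAT
k=(C[:,2]>90)&(C[:,2]<104)&(s<-90);print("panel",k.sum(),np.percentile(s[k],[3,50,97]),np.percentile(l[k],[2,98]))
k=(C[:,2]>12)&(C[:,2]<30)&(s>-100)&(abs(l)<80);print("floor",k.sum(),np.percentile(s[k],[2,98]),np.percentile(l[k],[2,98]),np.median(C[k,2]))
move_linear([448.6,220.4,50],ori(0),rate=150)
move_linear([448.6,220.4,13],ori(0),rate=60)
print(current_position(),current_ft_force())
grip(0); print("w",current_gripper_width(),current_ft_force())
move_linear([448.6,220.4,33],ori(0),rate=60)
print("w",current_gripper_width(),current_time_s(),current_position(),current_ft_force())
p,d=read_camera("wrist");cv2.imwrite("pics/w2.png",p[:,:,::-1])
E
```

```text
panel 230 [-110.64702833 -105.14913346  -98.88156346] [-77.6154285   84.13618397]
floor 984 [-82.99426202 -17.29321517] [-71.22409426  75.63322922] 21.713843114489123
[448.76271943 220.43269522  13.0072742 ] [-0.34214907 -0.18869106 -0.60078698]
w 31.438007625810457 [0.07423156 0.19779599 1.07693712]
w 31.304673081187456 19.6833 [448.89248417 220.59210605  33.5220258 ] [ 0.46696189 -0.54010926 -0.98861295]
```

View pics/w2.png

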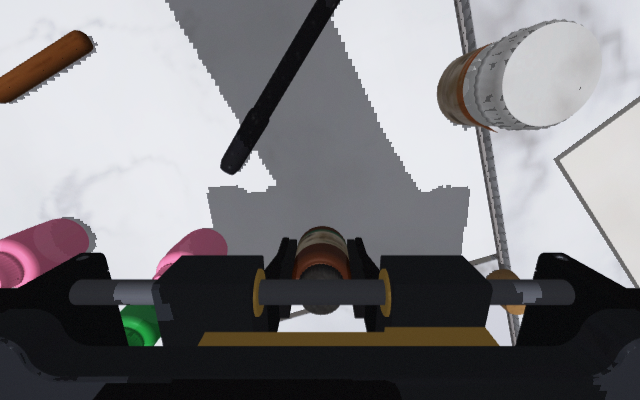

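The jar is held, with a width of 31.3, and upright at pixel (322,265). Next I carry it to the drawer and place it.

```bash
python3 - <<'E'
from h import *
L=2
def pl(z): return at(-64,L,z)
move_linear([448.6,220.4,150],ori(0),rate=150)
move_linear(pl(150),ori(0),rate=180)
print("w",current_gripper_width(),current_position())
move_linear(pl(60),ori(0),rate=120)
move_linear(pl(40),ori(0),rate=40)
f0=np.array(current_ft_force())
for z in np.arange(38.5,33,-.75):
    move_linear(pl(z),ori(0),rate=15); f=np.array(current_ft_force())-f0; print(z,current_position()[2].round(2),f.round(1))
    if f[2]>2.5: break
p,d=read_camera("scene");cv2.imwrite("pics/s3.png",cv2.resize(p[120:260,250:450,::-1],None,fx=4,fy=4))
print(current_time_s(),"w",current_gripper_width())
E
```

```text
w 31.807310432816408 [527.08458776 -82.63100436 149.93288714]
38.5 38.56 [ 0.4 -0.7  0.7]
37.75 37.76 [ 0.2 -1.1  0.5]
37.0 36.94 [ 0.  -0.4  0.6]
36.25 36.17 [ 0.3 -1.4  0.3]
35.5 35.45 [ 0.1 -1.  -0.3]
34.75 35.16 [-1.4 -1.   4.4]
25.6583 w 31.596947006821406
```

View pics/s3.png

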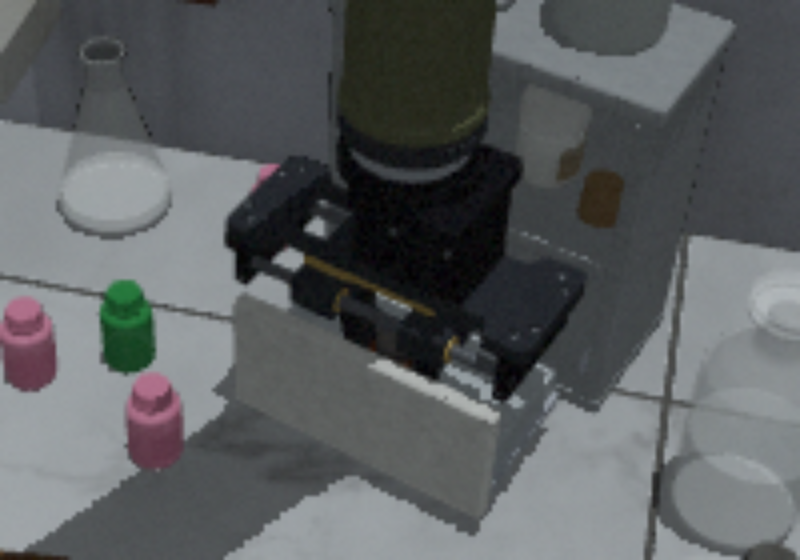

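Force shows the jar reached the tray floor at TCP z 35, as expected. I'll release it, rise and look.

```bash
python3 - <<'E'
from h import *
move_linear(at(-64,2,35.4),ori(0),rate=15)
grip(62); dwell(.15); print("w",current_gripper_width())
move_linear(at(-64,2,80),ori(0),rate=50)
move_linear(at(-64,2,190),ori(0),rate=150)
p,d=read_camera("wrist");cv2.imwrite("pics/w4.png",p[:,:,::-1]);C=cloud(d,camera_model("wrist")).reshape(-1,3)
grip(0)
move_linear(at(-150,0,190),ori(0),rate=200)
r=C-FACE;s=r@AX;l=r@LAT;k=(C[:,2]>72)&(C[:,2]<88)&(abs(s+64)<25)&(abs(l)<30)
print(k.sum(),s[k].mean() if k.any() else 0,l[k].mean() if k.any() else 0,C[k,2].mean() if k.any() else 0, C[k,2].std())
print(current_time_s())
p,d=read_camera("scene");cv2.imwrite("pics/s4.png",cv2.resize(p[120:260,250:450,::-1],None,fx=3,fy=3))
E
```

```text
w 61.693332588791485
398 -65.03192321740816 1.1884761064440887 78.9436068923642 1.5414679496121753
30.6417
```

View pics/w4.png

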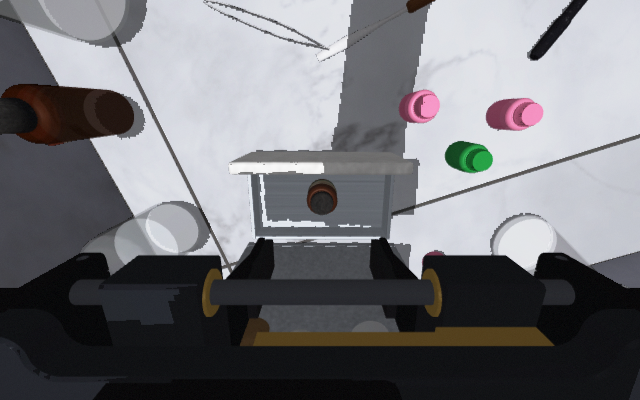

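View pics/s4.png

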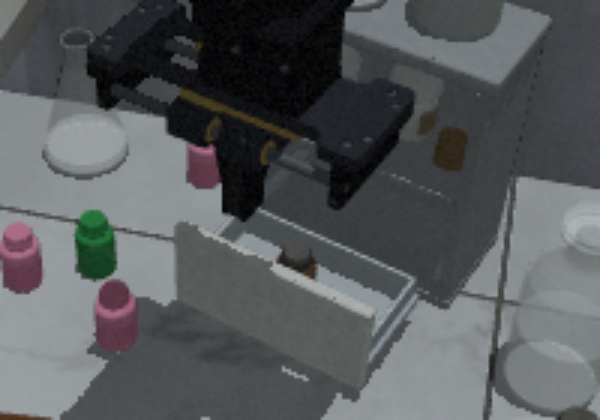

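The jar stands upright in the tray, with its cap top at z 79. Next I push the drawer shut.

```bash
python3 - <<'E'
from h import *
move_linear(at(-150,0,62),ori(0),rate=200)
move_linear(at(-122,0,62),ori(7),rate=60)
move_linear(at(-30,0,62),ori(30),rate=45)
print(current_time_s(),current_ft_force(),current_position())
move_linear(at(-4,0,62),ori(30),rate=30)
for l in press(-3,10,lim=11): print(l)
dwell(.2)
move_linear(at(-9,0,62),ori(30),rate=25)
dwell(.2)
move_linear(at(-40,0,62),ori(28),rate=80)
move_linear(at(-150,0,75),ori(0),rate=150)
move_linear(at(-150,0,190),ori(0),rate=200)
p,d=read_camera("scene");cv2.imwrite("pics/s5.png",p[:,:,::-1])
C=cloud(d,camera_model("scene"))
p,d=read_camera("wrist");cv2.imwrite("pics/w5.png",p[:,:,::-1])
mask=np.zeros((400,640),np.uint8);cv2.fillPoly(mask,[np.array([[337,179],[391,199],[391,213],[337,188]])],1)
F=C[mask>0];s=(F-FACE)@AX;k=(F[:,2]>18)&(F[:,2]<94);print("face s",np.percentile(s[k],[10,50,90]),k.sum())
print(current_time_s())
E
```

```text
34.2917 [-2.88697864  0.63345973 -1.44670464] [561.08344832 -87.92620275  62.14104982]
(-3.0, -3.0, -0.4)
(-2.0, -1.9, -0.2)
(-1.0, -0.9, 1.0)
(0.0, 0.1, 1.2)
(1.0, 1.2, -0.2)
(2.0, 2.1, 0.7)
(3.0, 3.1, 0.4)
(4.0, 4.1, 1.1)
(5.0, 4.8, -0.4)
(6.0, 5.2, -6.1)
(7.0, 5.5, -9.7)
(8.0, 5.8, -16.3)
face s [-1.22251186  0.18933834  1.65465971] 664
41.7917
```

View pics/s5.png

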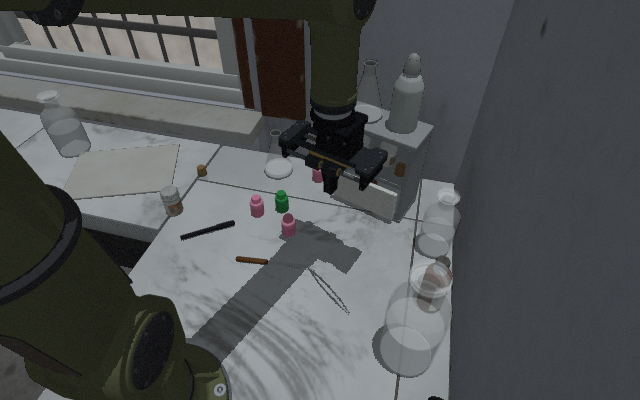

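View pics/w5.png

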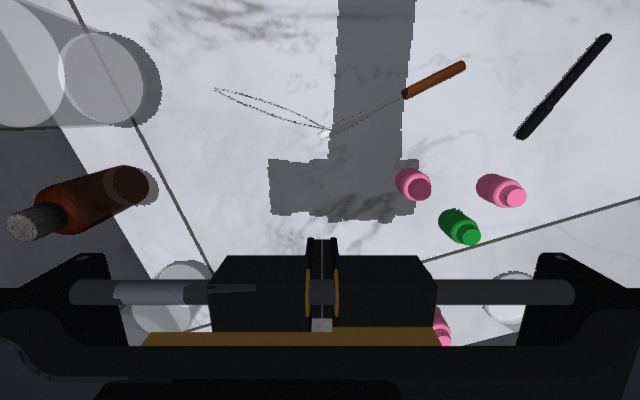

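The drawer face is back at its shut place (0.2 mm off) with the hand away. The white jar at scene (172,200) and the brown bottle at (432,280) still stand. I'm handing in.

```bash
python3 - <<'E'
from h import *
dwell(.3); hand_in(); print(current_time_s())
E
```

```text
the job is handed in; nothing more can be done
the job is handed in; nothing more can be done
```

I carried out the whole task and handed it in at about 42 s of the 72 s allowed. The system reported no verdict.

- **Opening:** I pressed the drawer front in to its rigid stop, about 13.5 mm of travel with a peak of about 14.5 N. It sprang out fully; the camera put its face at −110 mm.
- **Placing:** I gripped the brown jar and set it down by force contact at the expected floor height. After release, the wrist camera showed it upright, about 1 mm from the planned spot, with its cap top at z = 79 mm.
- **Shutting:** I pushed the drawer back slowly and pressed to the stop again, with a peak of about 16 N. I eased off gradually so the latch caught. My last check found the face 0.2 mm from its original shut position, with the hand clear of it.
- **Bystanders:** the white jar and the slim brown bottle still stand in the final pictures.

I could not see the jar inside the shut drawer, so its being upright there is inferred from the slow, low-force closing. No check failed; the two overhead cameras disagreed by about 4 mm on the jar's position, and the wrist camera settled it.

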